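Lock the load carriage with its linch pin

ROBOT

A 6-joint arm with a two-finger parallel gripper is mounted at the origin on the work surface. World frame = base frame: x ahead of the robot, y to its left, z up, the work surface at z = 0. Lengths are in mm, angles in degrees, forces in N, time in s.
With the tool pointing down it reaches from about 325 to 775 mm from the base axis. Payload 9.3 kg.
Tool frame: the origin (TCP) lies between the finger pads; the fingertips stand 17 mm ahead of it and the grasp point (between the pads) lies 2 mm behind it (bot.finger_overhang is the y of the fingertips in the tool frame, in mm); y points along the fingers, z is the direction in which the jaws open and shut, and the axes are right-handed (so a half turn about y gives the same grasp; the last joint's range is limited). The gripper opens to 85 mm and grips with 20 to 120 N. Pads are 22 mm wide; open, the fingers measure 114 mm over their backs; the gripper's body (76 mm by 85 mm) begins 54 mm behind the grasp point. The pads swing forward as they close: fully open they stand 13 mm farther back than shut.
Start: joints at [65.397, 14.817, 1.232, 76.415, 0, 81.257], TCP at [150.305, 529.061, 248.279] pointing down, gripper open.
Joint ranges: [-174.27, 174.27], [-52.1, 104.24], [-59.71, 78.15], [-110.17, 111.67], [-87.03, 83.33], [-180, 180]. Speed limits (degrees/s): [127.2, 127.2, 159.86, 180, 180, 180].

INTERFACE

Orientations are given as [roll, pitch, yaw] about the fixed x, y, z axes, in that order (R = Rz(yaw) Ry(pitch) Rx(roll)).
In Python, from plant import bot gives the robot as it stands.
- The arm moves only by the tool drive_tool, never from a script. Its argument "commands" is a list that holds one entry, the list of rows, each a list of 5 numbers: the shift along the tool's x, y, z in m, then the turn about the tool's y in degrees, then the finger opening in m, from 0 to 0.0854. A call has 1 to 10 rows; each row shifts and turns the pose as measured when the row begins, along the tool's axes as they then stand; what a row does not reach is not made up. A row lasts 1/8 s, in which the tool goes at most 62.5 mm and 10.7 degrees, less where a joint would pass 70% of its speed; a pose out of reach is approached as far as the arm can. A call with a gripper value outside its range is refused whole. The fingers move at their own pace and stop on an object; "force" is the grip in N (left out, the last holds). Time passes only in rows, so rows that do not move let the fingers close. It gives the time, the measured TCP pose, the force and the opening at its end, in the units of the state.
- bot.read_state(): the state, without advancing time (a new reading comes with each control period).
- bot.camera(name): name is "scene" or "side" or "wrist"; returns a dict with "image" (420x560x3 uint8, red, green, blue), "z_map" (420x560 float32, mm along the optical axis (not along the pixel's ray), 0 where there is no reading), "fx", "fy", "cx", "cy" (pixels), "k1" (the pictures are not rectified: a ray, as slopes to the right and down, at radius r is drawn at 1 + k1 r^2 times it, then the intrinsics apply), "position" and "rotation" of the camera in the world. Camera axes: x right, y up, looking along -z (the intrinsics and any distortion apply to the point x, -y, -z); pixel columns grow to the right and rows downward; lengths in mm; the calibration is good to about 2 mm. A picture is of the moment at which its call begins.
- bot.hand_in(): hands the job in, once; it reports no verdict.
Trained networks look in the newest picture that a camera, given by its name, has taken for a name from the list of things; names that differ only in an ending like _2 or _b are one class to them, and where a whole thing is asked for, a point or a joint stands for the part that bears it (a point fixed in the world has none). Each returns a list of dicts, best first, with "p" (0 to 1); they miss things now and then, are a little off and sometimes report something else, mostly with a low value. They report only what shows in the picture. A call takes as long as a camera call.
- bot.masks_of(camera, target): "mask" (420x560 bool, what is visible of it) and "pixel" ([column, row] in pixels, amid what is visible of it).
- bot.pinpoint(camera, target): "pixel" ([column, row] in pixels: a listed point, or the origin of a listed thing).
The state is a dict: "t": time; "joint_pos": joint angles; "joint_velocities": joint speeds; "joint_torque": joint torques, N m; "ee_pos": TCP position; "orientation": TCP orientation; "force": force on the tool from outside, world axes, zero at the start; "wrist_torque": the same for the moment, N m; "opening": finger opening in mm.
Only numpy, scipy, OpenCV 4.12 (cv2) and the standard library are available. Lean on these libraries where they do the work, as an engineer would, in place of code of your own. Each camera call takes 0.05 s, during which the arm holds its last target. There are 200 camera calls.

TASK

Lock the finned load carriage in its bench dock: push the linch pin fully home through the holes of the dock's two upright lugs and the carriage's tongue between them, its shoulder against the lug, then flip the pin's sprung bow over the pin's end so that it snaps closed around the lugs. Let go, and leave the adapters, the wrench and the tray where they are.

Things in the scene. Friction and masses are not known exactly. Their poses are not given: they have to be found in the camera images.
- dock: Steel dock fixed to the bench: base plate 115 x 210 x 8 mm with two upright lugs in a row along x, the level direction in which the pin is pushed in. Origin on the bench under the hole axis, in the first lug's entry face. Each lug is 8 mm thick (x 0 to 8, x 22 to 30 mm), 26 mm wide (y +-13), 84 mm high. The finned carriage, 52 mm high, lies at y -53 to -159, x -28 to 58 mm.
- hole_entry (a point): Centre of the 12 x 12 mm square through hole in the entry face of the dock's first lug, 70 mm above the bench; axes as the dock's (x into the hole). The second lug's hole is in line with it.
- hole_exit (a point): Centre of the hole in the far face of the second lug, 30 mm along x from hole_entry, 70 mm above the bench. The space before the first lug and beyond the second is free above the 8 mm base plate. The shank has 1 mm of play all round: let go, the head sags by about 4 degrees, the open bow with it.
- tongue_mid (a point): Fixed point of the dock midway between the lugs at their top. Here (dock x 10 to 20 mm) stands the carriage's aluminium tongue, outline and hole like the lugs'. The carriage has 3 mm of play either way along the dock's y (about 1 N friction, not measured), so its hole is usually out of line; the pin's tapered nose pushed with a few N draws it into line.
- pin: Loose plain steel linch pin on the bench, about 200 g. x along the shank to the nose, z up. Origin on the shank's axis in the plane of the shoulder (front face of the head), 12 mm above the bench as it lies. Shank 10 mm square for x 0 to 36 mm, then a round cone to 3 mm diameter at x 48. Fully home: origin at hole_entry, x axes parallel, z up.
- pin_nose (a point): The nose of the pin, at x = 48 mm of pin.
- head_top (a point): On the top face of the pin's head, 15 mm behind the shoulder: above the place to grip. The head is a block 24 mm wide (y) and 24 mm high, from x 0 back to x -37 mm of pin.
- bow_hinge (a point): Middle of the bow's hinge, at x -32, y 0, z 0 of pin; the hinge runs along the pin's y. The bow is a U of 8 mm dark steel wire: two arms at y +-23 mm (centre lines), joined by a bar 88 mm from the hinge.
- bow (a joint): Swing of the pin's sprung bow, rad. 0 (+-0.05) = open, folded back and up behind the head (143 deg from the shank). It grows as the bow swings up and over the head: 0.93 upright above the hinge, 2.5 = closed, lying along the shank around head and lugs, bar beyond the nose. Over-centre spring: from 0 push it (up to about 4 N at the bar) past 1.4; it then snaps to 2.5 by itself and stays.
- bow_bar (a point): Middle of the bow's bar (8 mm wire, centre line 88 mm from the hinge), turning with the bow.
- adapter_a: Bystander: steel coaxial adapter standing on end, 24 mm diameter, 52 mm high, origin at the underside.
- adapter_b: Bystander: the same kind of adapter.
- torque_wrench: Bystander: flat wrench 170 mm long, lying.
- tray: Bystander: open plastic tray 90 x 120 x 22 mm.

How it is judged (in metres and radians):
On the way, in this order (a step that is already met when the one before it is completed fails the run):
1. the pin is home through lugs and tongue (shoulder within 4 mm of the lug) while the bow is still open (x of pin in the frame of hole_entry above -0.004 m and distance between pin and hole_entry below 0.006 m and angle between the x axis of pin and the x axis of dock, either way round below 0.15 rad and value of joint bow below 1.2 rad), for 0.1 s.
2. the bow is flipped over the pin's end and closed (value of joint bow above 2.35 rad), for 0.1 s.
At the end, for the whole second after the job is handed in: The pin is through both lugs and the tongue with its shoulder within 4 mm of the first lug (origin within 6 mm of the hole's entry centre, axis within 0.15 rad), the bow is closed (within 0.15 rad of fully closed), everything at rest and released; the bystanders have not moved more than 30 mm (x of pin in the frame of hole_entry above -0.004 m and distance between pin and hole_entry below 0.006 m and angle between the x axis of pin and the x axis of dock, either way round below 0.15 rad and value of joint bow above 2.35 rad and linear speed of pin below 0.02 m/s and contact force between pin and the fingers below 0.1 N); the robot touches nothing.
It fails at once if a bystander is pushed more than 30 mm (distance of any of adapter_a, adapter_b, torque_wrench, tray from where it was at the start of the episode above 0.03 m).
It also fails if it takes over 50 s, if anything falls off the work surface, if the arm or the gripper's body presses on something with over 40 N, if the wrist force passes 120 N, or if a joint passes its speed limit or range.

## Working session

There is one attempt and no reset: what is moved stays moved. The work goes in short steps, Python scripts to look and compute and a tool call to move; the robot and the scene stay as the last step left them, time stands still between calls to the robot, and variables do not carry over. Pictures are saved under pics/ and viewed, about 8 in all and at most 12, crops included, and the job is handed in when it is done.

Besides the shell and the picture viewer there is one more tool, called as name(argument=value, ...) on one line, values as JSON. drive_tool: Moves the arm, as the interface text tells. Its arguments: {"type":"object","properties":{"commands":{"type":"array","items":{"type":"array","items":{"type":"array","items":{"type":"number"}}}},"force":{"type":"number"}},"required":["commands"]}

```bash
ls; mkdir -p pics; cat > h.py <<'E'
import numpy as np, cv2
from plant import bot
def ray(c,px):
    u=(px[0]-c['cx'])/c['fx']; v=(px[1]-c['cy'])/c['fy']
    rd=np.hypot(u,v); r=rd
    for _ in range(20): r=rd/(1+c['k1']*r*r)
    s=r/rd if rd>0 else 1
    return np.array([u*s,-v*s,-1.0])
def at_depth(c,px,z): return np.array(c['position'])+np.array(c['rotation'])@(ray(c,px)*z)
def at_z(c,px,z):
    d=np.array(c['rotation'])@ray(c,px); p=np.array(c['position']); return p+d*(z-p[2])/d[2]
def proj(c,P):
    q=np.array(c['rotation']).T@(np.array(P)-np.array(c['position']))
    a=np.array([q[0],-q[1]])/-q[2]; a=a*(1+c['k1']*(a@a)); return np.array([a[0]*c['fx']+c['cx'],a[1]*c['fy']+c['cy']])
def tri(obs):
    A=np.zeros((3,3));b=np.zeros(3)
    for c,px in obs:
        d=np.array(c['rotation'])@ray(c,px); d/=np.linalg.norm(d); M=np.eye(3)-np.outer(d,d); A+=M;b+=M@np.array(c['position'])
    return np.linalg.solve(A,b)
def cloud(c):
    z=c['z_map']; vs,us=np.nonzero(z>0)
    u=(us-c['cx'])/c['fx']; v=(vs-c['cy'])/c['fy']; rd=np.hypot(u,v); r=rd.copy()
    for _ in range(20): r=rd/(1+c['k1']*r*r)
    s=r/np.maximum(rd,1e-9); zz=z[vs,us]
    P=np.stack([u*s*zz,-v*s*zz,-zz],1)@np.array(c['rotation']).T+np.array(c['position'])
    out=np.full(z.shape+(3,),np.nan); out[vs,us]=P; return out
def save(c,n): cv2.imwrite(f'pics/{n}.png',c['image'][:,:,::-1])
E
cat > look.py <<'E'
from h import *
np.set_printoptions(precision=1,suppress=True)
C={}
for n in('scene','side','wrist'):
    C[n]=bot.camera(n); save(C[n],'a_'+n)
    print(n,C[n]['position'],C[n]['fx'],C[n]['k1'])
    for t in('hole_entry','hole_exit','tongue_mid','pin','pin_nose','head_top','bow_hinge','bow_bar','dock','adapter_a','torque_wrench','tray'):
        for r in bot.pinpoint(n,t)[:2]:
            px=np.array(r['pixel']); z=C[n]['z_map'][int(px[1])%420,int(px[0])%560]
            print(' ',t,round(r['p'],2),px,at_depth(C[n],px,z))
cv2.imwrite('pics/a.png',np.vstack([np.hstack([C['scene']['image'],C['side']['image']])])[:,:,::-1])
E
python3 look.py; python3 -c "
import cv2;i=cv2.imread('pics/a.png');cv2.imwrite('pics/a2.png',cv2.resize(i,(800,300)))"
```

```text
pics
scene [1137.2 -319.3  874.4] 394.04130447194007 0.03930379048202607
  hole_entry 0.78 [320.7 196.4] [-61627.8 -63084.4 -61890.7]
  hole_entry 0.32 [159.  317.5] [-68504.9 -69961.4 -68767.8]
  hole_exit 0.64 [313. 192.] [-62567.6 -64024.1 -62830.5]
  tongue_mid 0.56 [315. 195.] [-61396.7 -62853.2 -61659.6]
  pin_nose 0.91 [215.6 247.4] [-71850.4 -73306.9 -72113.3]
  pin_nose 0.53 [153.8 318.8] [-68791.1 -70247.7 -69054. ]
  head_top 0.91 [231.2 256.2] [-67431.3 -68887.8 -67694.2]
  bow_hinge 0.91 [243.  263.2] [-66191.7 -67648.3 -66454.6]
  bow_bar 0.57 [260.2 266. ] [-59648.1 -61104.7 -59911. ]
  bow_bar 0.45 [359.9 168.7] [-66247.8 -67704.3 -66510.7]
  dock 0.57 [319.4 215.8] [-64202.3 -65658.8 -64465.1]
  adapter_a 0.52 [237.2 308.3] [-60891.9 -62348.5 -61154.8]
  adapter_a 0.47 [359.  169.2] [-66511.3 -67967.8 -66774.2]
  torque_wrench 0.89 [410.7 223.6] [-53438.9 -54895.4 -53701.8]
  torque_wrench 0.63 [228.4 257.2] [-67486.1 -68942.7 -67749. ]
  tray 0.6 [156.9 321.5] [-68149.2 -69605.7 -68412.1]
side [534.2 723.3 766.4] 425.4724272767082 0.01413885576981064
  hole_entry 0.
[... 237 characters left out ...]
 [284.2 196.2] [207142.7 207331.9 207375. ]
  pin_nose 0.96 [296.8 189.9] [216885.7 217074.8 217117.9]
  head_top 0.83 [276.  193.2] [205370.4 205559.5 205602.6]
  bow_hinge 0.82 [269.9 198.1] [203222.1 203411.2 203454.4]
  bow_hinge 0.56 [285.8 277.7] [171943.6 172132.7 172175.8]
  bow_bar 0.48 [244.7 190.4] [191460.2 191649.3 191692.4]
  dock 0.71 [289.5 277.8] [169594.4 169783.5 169826.6]
  adapter_a 0.76 [331.1 373.9] [145419.2 145608.3 145651.5]
  adapter_a 0.66 [235.5 186.3] [206995.9 207185.1 207228.2]
  torque_wrench 0.74 [206.5 370.5] [136825.5 137014.6 137057.7]
  tray 0.74 [258.4 151.8] [234306.7 234495.8 234538.9]
wrist [ 76.9 550.8 373.8] 315.92760120328876 -0.006036457711816523
```

View pics/a_scene.png

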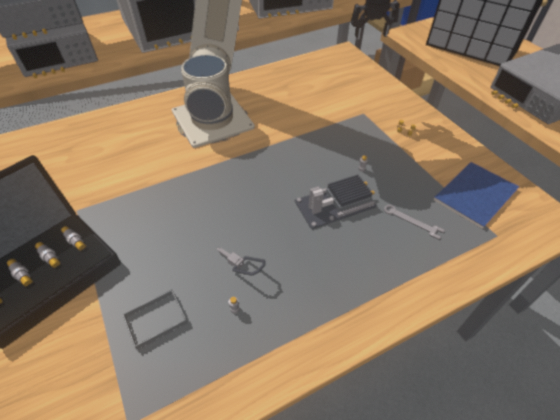

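View pics/a_side.png

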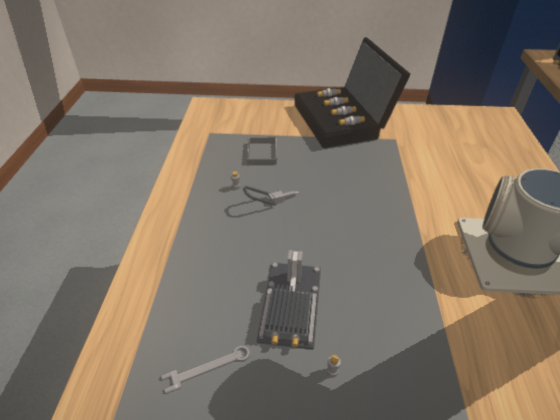

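```bash
python3 - <<'E'
from h import *
c=bot.camera('side'); print(c['rotation'],c['position'])
E
cat > fix.py <<'E'
E
sed -i "s/^from plant import bot/from plant import bot as _b\nfrom scipy.spatial.transform import Rotation as Rn\nclass _W:\n    def __getattr__(s,k): return getattr(_b,k)\n    def camera(s,n):\n        c=dict(_b.camera(n)); r=np.array(c['rotation'],float)\n        c['rotation']=Rn.from_euler('xyz',r,degrees=True).as_matrix() if r.shape==(3,) else r\n        return c\nbot=_W()/" h.py
cat > look2.py <<'E'
from h import *
np.set_printoptions(precision=1,suppress=True)
C={n:bot.camera(n) for n in('scene','side')}
for t in('hole_entry','hole_exit','tongue_mid','pin','pin_nose','head_top','bow_hinge','bow_bar','dock'):
    o={n:bot.pinpoint(n,t)[:1] for n in C}
    for n in C:
        for r in o[n]:
            px=r['pixel'];z=C[n]['z_map'][int(px[1]),int(px[0])]; print(t,n,round(r['p'],2),at_depth(C[n],px,z))
    if all(o.values()):
        P=tri([(C[n],o[n][0]['pixel']) for n in C]); print(t,'TRI',P,[proj(C[n],P)-o[n][0]['pixel'] for n in C])
E
python3 look2.py
```

```text
[  46.78679987   -0.59885267 -177.37917476] [534.15636393 723.26832464 766.37942615]
hole_entry scene 0.98 [549.7 104.4  64.5]
hole_entry side 0.76 [556.   48.    1.1]
hole_entry TRI [552.7 104.   66. ] [array([0.5, 0.4]), array([ 0.7, -0.4])]
hole_exit scene 0.92 [529.6  96.4  79. ]
hole_exit side 0.97 [524.4 115.1  79.6]
hole_exit TRI [522.8 102.9  67.4] [array([0.5, 0.4]), array([ 0.7, -0.5])]
tongue_mid scene 0.78 [542.2 107.4  80.8]
tongue_mid side 0.96 [527.2 113.8  83.4]
tongue_mid TRI [531.4 109.8  74.3] [array([-1.5, -1.3]), array([-2.1,  1.3])]
pin scene 0.82 [ 587.3 -176.7   23.2]
pin side 0.84 [ 572.9 -159.6   21.1]
pin TRI [ 575.  -174.6    7. ] [array([-0.5, -0.5]), array([-0.5,  0.4])]
pin_nose scene 0.79 [ 521.3 -194.1   -2.8]
pin_nose side 0.68 [ 538.8 -214.5   -1.9]
pin_nose TRI [ 536.7 -195.9   15.3] [array([0.7, 0.7]), array([ 0.7, -0.5])]
head_top side 0.92 [ 603.9 -208.9   -4.1]
bow_hinge scene 0.6 [ 609.8 -159.6   22.9]
bow_hinge side 0.88 [ 609.2 -131.9   22.8]
bow_hinge TRI [ 606.3 -154.7    7.5] [array([1.7, 1.5]), array([ 1.7, -1.2])]
bow_bar scene 0.54 [ 674.2 -134.7   66.4]
bow_bar side 0.71 [ 679.4 -212.3   -3.2]
bow_bar TRI [ 668.8 -133.9   60. ] [array([-0.6, -0.5]), array([-0.6,  0.4])]
dock scene 0.64 [558.  114.8   5.9]
dock side 0.98 [545.6 120.3  21.1]
dock TRI [551.2 112.9   6.2] [array([-1.8, -1.4]), array([-2.5,  1.5])]
```

```bash
cat > st.py <<'E'
from h import *
np.set_printoptions(precision=2,suppress=True)
def st(p=True):
    s=bot.read_state(); R=Rn.from_euler('xyz',s['orientation'],degrees=True).as_matrix()
    if p: print('t',s['t'],'tcp',np.array(s['ee_pos']),'F',np.array(s['force']),'open',s['opening'],'J',np.array(s['joint_pos'])); print('tool x,y,z cols\n',R)
    return s,R
def plan(target,xdir):
    "shift in tool frame (mm) and turn about tool y (deg) to bring tool x to xdir (xy)"
    s,R=st(); d=R.T@(np.array(target)-np.array(s['ee_pos']))
    v=R.T@np.array([xdir[0],xdir[1],0]); print('shift',d,'turn',np.degrees(np.arctan2(-v[2],v[0])))
E
python3 - <<'E'
from st import *
print(bot.finger_overhang)
plan([589,-167,150],[-.86,-.51])
E
```

```text
17.0
t 3.0 tcp [150.3  529.04 248.29] F [-0.11  0.28 -0.21] open 85.56215080688457 J [65.4  14.81  1.23 76.42  0.   81.25]
tool x,y,z cols
 [[ 0.96 -0.    0.27]
 [-0.27 -0.    0.96]
 [-0.   -1.   -0.  ]]
shift [ 612.2    98.29 -549.68] turn 133.47337460697653
```

drive_tool(commands=[[[0.046,0,-0.0413,0,0.05],[0.046,0,-0.0413,0,0.05],[0.046,0,-0.0413,0,0.05],[0.046,0,-0.0413,0,0.05],[0.046,0,-0.0413,0,0.05],[0.046,0,-0.0413,0,0.05],[0.046,0,-0.0413,0,0.05],[0.046,0,-0.0413,0,0.05],[0.046,0,-0.0413,0,0.05],[0.046,0,-0.0413,0,0.05]]], force=60)

```text
t: 4.25
ee_pos: [484.4, 1.6, 249.4]
orientation: [-89.8, -0.3, -15.4]
force: [0.2, 1.3, 0.1]
opening: 50.0
```

```bash
python3 - <<'E'
from st import *
plan([600,-160,200],[.86,.51])
E
```

```text
t 4.25 tcp [484.37   1.55 249.42] F [0.25 1.31 0.08] open 49.95683136762837 J [-9.85  8.14 -7.26 74.25  0.17  5.55]
tool x,y,z cols
 [[ 0.96  0.01  0.27]
 [-0.27  0.    0.96]
 [ 0.01 -1.    0.  ]]
shift [ 154.09   49.89 -125.22] turn -46.068303833971925
```

drive_tool(commands=[[[0.0385,0.0125,-0.0313,0,0.05],[0.0385,0.0125,-0.0313,0,0.05],[0.0385,0.0125,-0.0313,0,0.05],[0.0385,0.0125,-0.0313,0,0.05],[0,0,0,-9.2,0.05],[0,0,0,-9.2,0.05],[0,0,0,-9.2,0.05],[0,0,0,-9.2,0.05],[0,0,0,-9.2,0.05],[0,0,0,0,0.05]]])

```text
t: 5.5
ee_pos: [604.9, -172.2, 195.6]
orientation: [-90.0, -0.3, 31.5]
force: [-0.1, 0.3, -0.1]
opening: 50.1
```

```bash
cat > pinlook.py <<'E'
from st import *
s,R=st()
c=bot.camera('wrist'); save(c,'w1')
print(c['position'],c['rotation'])
for t,z in(('pin',12),('pin_nose',12),('head_top',24),('bow_hinge',12),('bow_bar',65)):
    for r in bot.pinpoint('wrist',t)[:2]: print(t,round(r['p'],2),np.array(r['pixel']),at_z(c,r['pixel'],z))
m=bot.masks_of('wrist','pin')
if m:
    P=cloud(c); q=P[m[0]['mask']]; q=q[np.isfinite(q[:,0])]
    np.save('q.npy',q); t=q[(q[:,2]>20)&(q[:,2]<30)]; print(m[0]['p'],len(q),len(t))
    print(np.percentile(q[:,2],[1,10,25,50,75,90,99]))
    if len(t)>20: print(cv2.minAreaRect(t[:,:2].astype(np.float32)))
E
python3 pinlook.py
```

```text
t 5.5 tcp [ 604.88 -172.23  195.61] F [-0.1   0.29 -0.1 ] open 50.07704775642437 J [-23.65  23.42   6.33  72.7    0.27 -55.19]
tool x,y,z cols
 [[ 0.85  0.01 -0.52]
 [ 0.52  0.    0.85]
 [ 0.01 -1.   -0.  ]]
[ 539.26 -211.97  320.68] [[-0.52 -0.81 -0.26]
 [ 0.85 -0.5  -0.16]
 [-0.   -0.31  0.95]]
pin 0.61 [290.9 163.3] [ 577.8  -170.25   12.  ]
pin_nose 0.84 [296.4 108.2] [ 531.37 -193.6    12.  ]
head_top 0.9 [285.8 180.2] [ 592.67 -167.3    24.  ]
bow_hinge 0.68 [284.6 191.6] [ 605.46 -160.27   12.  ]
0.56 3564 1196
[ 0.28 15.05 17.74 24.26 45.81 61.11 65.99]
((603.8594970703125, -160.00437927246094), (57.160057067871094, 53.829166412353516), 25.27545928955078)
```

View pics/w1.png

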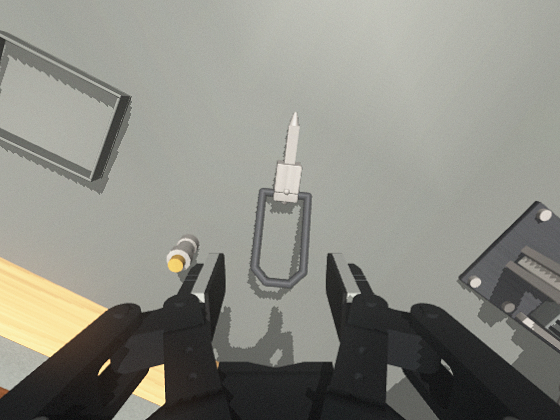

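```bash
python3 - <<'E'
from st import *
q=np.load('q.npy')
t=q[(abs(q[:,2]-24)<2)&(np.hypot(q[:,0]-592,q[:,1]+166)<26)]
print(len(t),cv2.minAreaRect(t[:,:2].astype(np.float32)), t.mean(0))
s=q[(abs(q[:,2]-17)<2.5)&(q[:,0]<578)]
m=s.mean(0); d=np.linalg.svd(s[:,:2]-m[:2])[2][0]; print(len(s),m,np.degrees(np.arctan2(d[1],d[0]))%180)
E
```

```text
891 ((594.76220703125, -164.37783813476562), (37.043087005615234, 23.83792495727539), 24.90528106689453) [ 594.02 -164.75   23.89]
459 [ 559.45 -180.76   16.81] 26.550867295714532
```

```bash
python3 - <<'E'
from st import *
plan([591.6,-165.9,100],[np.cos(np.radians(25)),np.sin(np.radians(25))])
E
```

```text
t 5.85 tcp [ 604.89 -172.2   195.73] F [-0.21 -0.25 -0.26] open 49.74173771955681 J [-23.65  23.41   6.33  72.7    0.27 -55.17]
tool x,y,z cols
 [[ 0.85  0.01 -0.52]
 [ 0.52  0.    0.85]
 [ 0.01 -1.   -0.  ]]
shift [-8.62 95.67 12.36] turn 6.520942498137912
```

drive_tool(commands=[[[-0.0086,0.0457,0.0124,0,0.05],[0,0.05,0,0,0.05],[0,0,0,6.5,0.05],[0,0,0,0,0.05]]])

```text
t: 6.35
ee_pos: [591.8, -165.9, 98.1]
orientation: [-90.1, -0.5, 24.7]
force: [0.3, -0.5, 0.7]
opening: 50.0
```

```bash
python3 - <<'E'
from st import *
plan([591.6,-165.9,20],[np.cos(np.radians(25)),np.sin(np.radians(25))])
E
```

```text
t 6.35 tcp [ 591.85 -165.93   98.06] F [ 0.31 -0.5   0.71] open 49.95089952599933 J [-23.6   25.22  -5.61  58.8    0.27 -48.34]
tool x,y,z cols
 [[ 0.91  0.01 -0.42]
 [ 0.42  0.    0.91]
 [ 0.01 -1.   -0.  ]]
shift [-0.83 78.06  0.26] turn -0.2636181187709499
```

drive_tool(commands=[[[-0.0008,0.04,0,0,0.05],[0,0.03,0,0,0.05],[0,0.006,0,0,0.05],[0,0,0,0,0.05]]])

```text
t: 6.85
ee_pos: [593.8, -167.1, 23.3]
orientation: [-90.3, -0.6, 25.2]
force: [-0.1, -0.0, -0.6]
opening: 50.0
```

drive_tool(commands=[[[0,0,0,0,0.018],[0,0,0,0,0.018],[0,0,0,0,0.018],[0,0,0,0,0.018],[0,0,0,0,0.018]]], force=80)

```text
t: 7.48
ee_pos: [595.0, -167.6, 26.5]
orientation: [-90.5, -0.8, 25.2]
force: [-0.8, 0.1, -2.2]
opening: 22.2
```

drive_tool(commands=[[[0,-0.03,0,0,0.018],[0,-0.045,0,0,0.018],[0,-0.045,0,0,0.018],[0.032,0,0.045,0,0.018],[0.032,0,0.045,0,0.018],[0.032,0,0.045,0,0.018],[0.032,0,0.045,0,0.018],[0.032,0,0.045,0,0.018]]])

```text
t: 8.48
ee_pos: [643.6, 107.7, 149.9]
orientation: [-90.5, -0.8, 24.8]
force: [1.0, 0.5, -2.3]
opening: 22.0
```

drive_tool(commands=[[[0,0,0,8.4,0.018],[0,0,0,8.4,0.018],[0,0,0,8.4,0.018],[0,0,0,0,0.018],[0,0,0,0,0.018]]])

```text
t: 9.1
ee_pos: [643.0, 113.6, 148.2]
orientation: [-90.0, -0.8, -0.5]
force: [0.1, 0.1, -1.8]
opening: 22.2
```

```bash
cat > docklook.py <<'E'
from st import *
import sys
s,R=st()
c=bot.camera('wrist'); save(c,sys.argv[1]); P=cloud(c)
np.savez('dl.npz',P=P,img=c['image'],tcp=s['ee_pos'],R=R)
print('cam',c['position'])
for t,z in(('hole_entry',70),('hole_exit',70),('tongue_mid',84),('dock',0),('pin_nose',s['ee_pos'][2]-10),('pin',s['ee_pos'][2]-10),('head_top',s['ee_pos'][2]),('bow_bar',s['ee_pos'][2]+40)):
    for r in bot.pinpoint('wrist',t)[:1]:
        px=r['pixel']; print(t,round(r['p'],2),np.array(px),at_z(c,px,z),'depth',P[int(px[1]),int(px[0])])
for z in (70,84):
  q=P[np.isfinite(P[...,0])&(P[...,2]>80)&(P[...,2]<88)&(P[...,0]<565)&(P[...,0]>505)&(abs(P[...,1]-104)<30)]
print(len(q)); 
if len(q)>10: print('top',cv2.minAreaRect(q[:,:2].astype(np.float32)),np.median(q[:,2]))
E
python3 docklook.py w2
```

```text
t 9.1 tcp [643.   113.62 148.25] F [ 0.09  0.08 -1.84] open 22.16700432030923 J [ 2.7  26.66  4.61 67.19 -0.08  3.21]
tool x,y,z cols
 [[ 1.    0.01  0.01]
 [-0.01 -0.    1.  ]
 [ 0.01 -1.   -0.  ]]
cam [565.04 115.15 272.75]
hole_entry 0.64 [259.7  81. ] [552.73 105.92  70.  ] depth [550.89 104.06  39.68]
hole_exit 0.64 [266.7  21.5] [521.26 110.67  70.  ] depth [523.94 110.6   83.52]
tongue_mid 0.56 [258.5  46.4] [536.15 106.34  84.  ] depth [535.89 106.05  83.61]
dock 0.86 [266.9  86.6] [552.76 108.45   0.  ] depth [552.71 107.97   8.79]
pin_nose 0.74 [275.7 133.6] [577.38 115.19 138.25] depth [588.88 114.65   7.57]
pin 0.91 [277.7 236.9] [624.19 115.69 138.25] depth [622.79 115.36 140.43]
head_top 0.64 [273.1 277.6] [639.62 113.44 148.25] depth [640.05 113.39 147.01]
2705
top ((536.0983276367188, 108.86581420898438), (28.74390983581543, 30.356481552124023), 85.55841064453125) 83.87723189022324
```

View pics/w2.png

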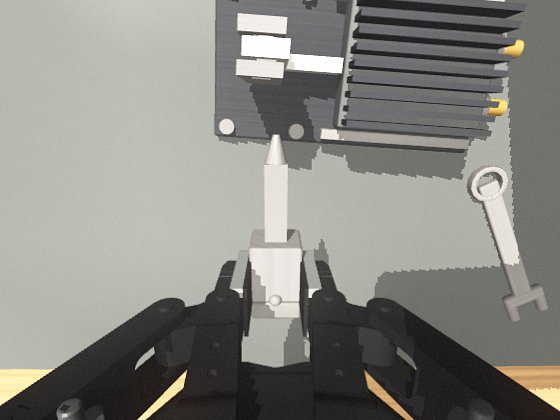

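```bash
cat > fit.py <<'E'
from st import *
d=np.load('dl.npz'); P=d['P']; tcp=d['tcp']
ok=np.isfinite(P[...,0])
q=P[ok&(abs(P[...,2]-84)<2.5)&(P[...,0]<565)&(P[...,0]>505)&(abs(P[...,1]-108)<30)]
h,e=np.histogram(q[:,0],bins=np.arange(515,560,1)); print(dict(zip(e.astype(int),h)))
for a,b in((518,531),(533,541.5),(543,558)):
    r=q[(q[:,0]>a)&(q[:,0]<b)]
    if len(r)>20: print('lug',cv2.minAreaRect(r[:,:2].astype(np.float32)),'x',np.percentile(r[:,0],[1,99]),'y',np.percentile(r[:,1],[1,99]))
# pin
z0=tcp[2]
s=P[ok&(P[...,2]>z0-20)&(P[...,0]<619)&(P[...,0]>560)]
print('shank z',np.percentile(s[:,2],[5,50,95]))
s=s[(s[:,0]>586)&(s[:,0]<617)]; s=s[abs(s[:,2]-np.median(s[:,2]))<3]; m=s.mean(0); v=np.linalg.svd(s-m)[2]; print('shank',m,'dir',v[0],'n',v[2],np.percentile(s[:,1],[2,98]),np.polyfit(s[:,0],s[:,1],1),np.polyfit(s[:,0],s[:,2],1))
s=P[ok&(P[...,2]>z0-6)&(P[...,2]<z0+4)&(P[...,0]>612)&(P[...,0]<660)&(abs(P[...,1]-tcp[1])<12)]
print('head',s.mean(0),np.percentile(s[:,2],[5,50,95]),cv2.minAreaRect(s[:,:2].astype(np.float32)),np.polyfit(s[:,0],s[:,2],1))
E
python3 fit.py
```

```text
{np.int64(515): np.int64(0), np.int64(516): np.int64(0), np.int64(517): np.int64(0), np.int64(518): np.int64(0), np.int64(519): np.int64(0), np.int64(520): np.int64(26), np.int64(521): np.int64(84), np.int64(522): np.int64(103), np.int64(523): np.int64(104), np.int64(524): np.int64(104), np.int64(525): np.int64(99), np.int64(526): np.int64(107), np.int64(527): np.int64(101), np.int64(528): np.int64(104), np.int64(529): np.int64(46), np.int64(530): np.int64(19), np.int64(531): np.int64(60), np.int64(532): np.int64(98), np.int64(533): np.int64(104), np.int64(534): np.int64(97), np.int64(535): np.int64(99), np.int64(536): np.int64(95), np.int64(537): np.int64(96), np.int64(538): np.int64(105), np.int64(539): np.int64(93), np.int64(540): np.int64(102), np.int64(541): np.int64(42), np.int64(542): np.int64(30), np.int64(543): np.int64(74), np.int64(544): np.int64(93), np.int64(545): np.int64(87), np.int64(546): np.int64(91), np.int64(547): np.int64(94), np.int64(548): np.int64(98), np.int64(549): np.int64(86), np.int64(550): np.int64(71), np.int64(551): np.int64(38), np.int64(552): np.int6
[... 217 characters left out ...]
, (25.75955581665039, 10.816628456115723), 86.96582794189453) x [520.57 530.79] y [ 95.74 121.17]
lug ((537.2252807617188, 110.2795639038086), (26.149240493774414, 8.44498062133789), 89.78800201416016) x [533.06 541.38] y [ 97.34 122.84]
lug ((547.0831298828125, 106.66958618164062), (26.071125030517578, 8.10612964630127), 85.6466293334961) x [543.26 551.61] y [ 94.06 119.54]
shank z [136.22 139.55 140.71]
shank [601.3  115.05 139.62] dir [ 1.   -0.02  0.03] n [-0.03 -0.01  1.  ] [110.28 119.87] [ -0.02 126.43] [  0.02 124.6 ]
head [641.32 114.26 146.71] [145.22 146.71 148.1 ] ((642.7047119140625, 113.65672302246094), (23.889362335205078, 34.60541534423828), 89.95113372802734) [  0.02 131.13]
```

drive_tool(commands=[[[0,0,-0.0125,3.3,0.018],[-0.01,0.03,0,0,0.018],[-0.005,0.032,0,0,0.018],[0,0,0,0,0.018]]])

```text
t: 10.05
ee_pos: [629.1, 101.7, 85.7]
orientation: [-90.0, -0.9, -4.0]
force: [-0.1, -0.3, -1.8]
opening: 21.8
```

```bash
python3 docklook.py w3; sed -i 's/tcp\[2\]$/tcp[2]/; s/(P\[...,0\]<619)&(P\[...,0\]>560)/(P[...,0]<tcp[0]-22)\&(P[...,0]>tcp[0]-66)\&(abs(P[...,1]-tcp[1])<15)/; s/(s\[:,0\]>586)&(s\[:,0\]<617)/(s[:,0]>tcp[0]-51)\&(s[:,0]<tcp[0]-24)/; s/(P\[...,0\]>612)&(P\[...,0\]<660)/(P[...,0]>tcp[0]-20)\&(P[...,0]<tcp[0]+17)/; s/^h,e.*$//' fit.py; python3 fit.py
```

```text
t 10.05 tcp [629.05 101.73  85.74] F [-0.12 -0.34 -1.8 ] open 21.83594611847594 J [ 1.67 27.48 -3.7  57.93 -0.06  5.72]
tool x,y,z cols
 [[ 1.    0.02  0.07]
 [-0.07 -0.    1.  ]
 [ 0.02 -1.    0.  ]]
cam [551.01 107.97 210.03]
hole_entry 0.86 [271.6 103.7] [551.71 106.49  70.  ] depth [551.59 105.5    8.23]
hole_exit 0.89 [271.3  24.2] [522.04 108.59  70.  ] depth [524.81 108.43  83.71]
tongue_mid 0.78 [268.2  59.9] [536.38 106.53  84.  ] depth [536.05 106.48  83.77]
dock 0.79 [273.  104.1] [552.37 106.61   0.  ] depth [552.26 106.66   7.63]
pin_nose 0.81 [275.6 133.2] [563.45 107.33  75.74] depth [569.68 106.64   6.93]
pin 0.68 [272.8 237.5] [610.5  102.7   75.74] depth [609.75 102.39  76.8 ]
head_top 0.94 [273.7 277.8] [625.72 102.04  85.74] depth [626.67 101.65  83.44]
5833
top ((535.9721069335938, 108.80384063720703), (28.8647403717041, 30.349653244018555), 85.89259338378906) 83.90610592075812
lug ((525.9832763671875, 108.35112762451172), (26.268552780151367, 10.774048805236816), 87.25756072998047) x [520.61 530.72] y [ 95.64 121.08]
lug ((537.2434692382812, 110.13554382324219), (26.42583465576172, 8.485441207885742), 89.95531463623047) x [533.09 541.37] y [ 97.37 122.92]
lug ((547.0830688476562, 106.60033416748047), (26.05663299560547, 7.8727569580078125), 85.94767761230469) x [543.15 551.53] y [ 93.96 119.41]
shank z [73.7  76.97 79.08]
shank [591.1  105.45  77.12] dir [ 1.  -0.1  0. ] n [-0.   -0.02  1.  ] [100.29 110.6 ] [ -0.08 154.33] [ 0.   75.22]
head [627.52 102.15  84.18] [82.75 84.18 85.56] ((628.4635620117188, 101.77175903320312), (23.884105682373047, 35.167911529541016), 89.925048828125) [ 0.03 67.55]
```

View pics/w3.png

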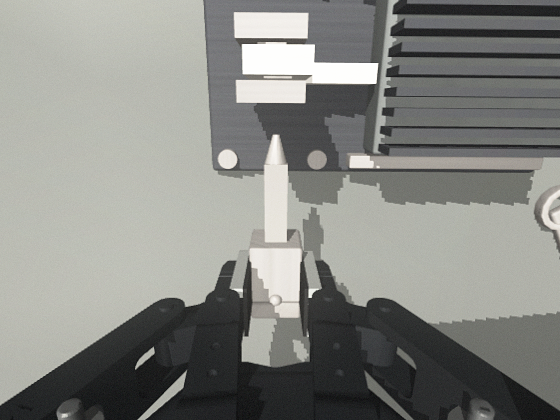

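drive_tool(commands=[[[0,0.0022,-0.0015,-0.9,0.018],[0,0,0,0,0.018],[-0.008,-0.0002,0.0001,0,0.018]]])

```text
t: 10.88
ee_pos: [623.0, 100.7, 86.1]
orientation: [-90.0, -1.2, -3.1]
force: [0.8, -0.3, -2.6]
opening: 21.8
```

```bash
python3 docklook.py w4|head -5; python3 fit.py|tail -4
```

```text
t 10.875 tcp [622.98 100.71  86.07] F [ 0.83 -0.28 -2.58] open 21.84114426772832 J [ 1.6  26.73 -4.95 57.1  -0.06  4.68]
tool x,y,z cols
 [[ 1.    0.02  0.05]
 [-0.05 -0.    1.  ]
 [ 0.02 -1.    0.  ]]
lug ((547.132080078125, 106.60716247558594), (26.08003044128418, 8.022293090820312), 85.61414337158203) x [543.15 551.66] y [ 93.85 119.24]
shank z [ 73.67  77.13 163.29]
shank [585.08 103.77  77.28] dir [ 1.   -0.08  0.01] n [-0.01 -0.    1.  ] [ 98.75 108.79] [ -0.07 142.12] [ 0.01 71.07]
head [621.32 101.2   84.51] [82.96 84.52 85.91] ((622.5288696289062, 100.71450805664062), (34.879581451416016, 23.973726272583008), 0.0314565934240818) [ 0.03 64.33]
```

drive_tool(commands=[[[0,0.0032,0,0,0.018],[-0.006,0.0008,0.0001,0,0.018]]])

```text
t: 11.58
ee_pos: [617.3, 101.2, 81.7]
orientation: [-90.0, -1.2, -3.1]
force: [-1.0, 0.1, -2.5]
opening: 22.1
```

```bash
python3 docklook.py w5|head -2; python3 fit.py|tail -4
```

```text
t 11.575 tcp [617.28 101.16  81.66] F [-0.96  0.06 -2.45] open 22.106032338369218 J [ 1.65 26.45 -6.17 56.16 -0.06  4.73]
tool x,y,z cols
lug ((547.1403198242188, 106.64701843261719), (26.126340866088867, 8.075760841369629), 85.70149993896484) x [543.16 551.51] y [ 93.77 119.41]
shank z [ 69.35  72.75 159.37]
shank [579.33 104.23  72.87] dir [ 1.   -0.07  0.01] n [-0.01  0.    1.  ] [ 99.27 109.25] [ -0.06 141.55] [ 0.01 68.71]
head [615.73 101.65  80.13] [78.65 80.14 81.53] ((616.83984375, 101.17869567871094), (23.934101104736328, 34.8903694152832), 89.97463989257812) [ 0.03 60.83]
```

drive_tool(commands=[[[0,-0.0019,0,0,0.018],[0,0,0,0,0.018],[0,0,0,0,0.018]]])

```text
t: 12.4
ee_pos: [617.6, 101.2, 84.4]
orientation: [-90.0, -1.3, -3.1]
force: [-0.1, 0.9, -2.8]
opening: 22.1
```

```bash
python3 docklook.py w6|head -2; python3 fit.py|tail -4
```

```text
t 12.4 tcp [617.59 101.2   84.37] F [-0.09  0.87 -2.8 ] open 22.123865869463547 J [ 1.66 26.32 -5.94 56.47 -0.06  4.73]
tool x,y,z cols
lug ((547.1563720703125, 106.75631713867188), (25.95145034790039, 8.115254402160645), 85.49264526367188) x [543.17 551.52] y [ 94.02 119.38]
shank z [ 72.04  75.43 162.71]
shank [579.7  104.26  75.53] dir [ 1.   -0.08  0.01] n [-0.01 -0.02  1.  ] [ 99.25 109.27] [ -0.07 142.64] [ 0.01 71.83]
head [616.01 101.67  82.79] [81.28 82.79 84.2 ] ((617.1260986328125, 101.20834350585938), (23.938081741333008, 34.94499206542969), 89.941650390625) [ 0.03 62.99]
```

drive_tool(commands=[[[-0.006,0.0007,0.0001,0,0.018],[-0.006,0.0003,0.0001,0,0.018],[-0.006,0.0003,0.0001,0,0.018]]])

```text
t: 13.22
ee_pos: [598.9, 102.5, 82.6]
orientation: [-90.0, -1.3, -3.1]
force: [3.2, 1.5, 0.5]
opening: 22.0
```

```bash
sed -i "s/^for t,z in(('hole/for t,z in(('pin',72),) if len(sys.argv)>2 else (('hole/" docklook.py; python3 docklook.py w7 x|head -7; python3 fit.py|tail -4
```

```text
t 13.225 tcp [598.92 102.54  82.64] F [3.19 1.53 0.47] open 22.00619654406075 J [ 1.84 24.8  -8.84 55.05 -0.06  4.91]
tool x,y,z cols
 [[ 1.    0.02  0.05]
 [-0.05 -0.    1.  ]
 [ 0.02 -1.    0.  ]]
cam [519.91 107.44 206.39]
pin 0.78 [275.5 237. ] [580.52 104.42  72.  ] depth [579.31 104.25  74.66]
lug ((547.1644287109375, 106.68914031982422), (26.019973754882812, 8.675446510314941), 84.97086334228516) x [543.07 551.64] y [ 93.92 119.37]
shank z [ 73.28  83.53 158.61]
shank [563.95 105.41  73.95] dir [ 1.   -0.08  0.  ] n [-0.   -0.01  1.  ] [100.49 110.4 ] [ -0.06 141.42] [ 0.   73.04]
head [597.34 103.03  81.11] [79.58 81.11 82.51] ((598.3787841796875, 102.55692291259766), (35.051719665527344, 23.959121704101562), 0.0044866204261779785) [ 0.03 63.9 ]
```

drive_tool(commands=[[[-0.005,-0.0005,0.0001,0,0.018],[-0.006,-0.0001,0.0001,0,0.018],[-0.006,-0.0001,0.0001,0,0.018]]])

```text
t: 13.7
ee_pos: [580.6, 104.1, 83.0]
orientation: [-89.9, -1.3, -3.1]
force: [0.2, 0.6, -2.4]
opening: 21.8
```

```bash
python3 docklook.py w8 x|sed -n '1p;6p;7p'; python3 fit.py|tail -5
```

```text
t 13.7 tcp [580.57 104.11  83.  ] F [ 0.21  0.65 -2.35] open 21.796538778368237 J [  2.04  23.27 -11.37  54.09  -0.04   5.1 ]
cam [501.65 108.95 206.79]
pin 0.7 [275.9 238.5] [563.09 106.14  72.  ] depth [561.92 105.78  73.97]
lug ((537.2069702148438, 108.33377075195312), (26.150344848632812, 8.422453880310059), 89.80416107177734) x [533.06 541.26] y [ 95.57 121.21]
lug ((547.1492919921875, 106.58446502685547), (26.059772491455078, 8.655123710632324), 86.00199890136719) x [543.08 551.43] y [ 93.86 119.37]
shank z [71.52 83.74 85.09]
shank [540.65 106.89  83.8 ] dir [ 0.06  1.   -0.  ] n [ 0.01 -0.   -1.  ] [ 94.76 118.61] [ 0.02 96.09] [ 0.01 78.01]
head [578.99 104.61  81.45] [79.93 81.45 83.  ] ((580.10400390625, 104.1357421875), (34.916664123535156, 23.935531616210938), 0.016012927517294884) [ 0.03 62.67]
```

drive_tool(commands=[[[-0.005,-0.0003,0.0001,0,0.018],[-0.005,-0.0001,0.0001,0,0.018],[-0.002,0,0,0,0.018]]])

```text
t: 14.18
ee_pos: [568.1, 104.8, 83.2]
orientation: [-89.9, -1.3, -3.1]
force: [6.8, -0.4, -6.7]
opening: 21.9
```

```bash
python3 docklook.py w9 x|sed -n '1p;6p;7p'; python3 fit.py|tail -2
```

```text
t 14.175 tcp [568.09 104.8   83.16] F [ 6.75 -0.4  -6.66] open 21.910474063881075 J [  2.16  22.2  -13.12  53.38  -0.07   5.23]
cam [489.09 109.71 206.92]
6019
shank [531.89 107.33  83.72] dir [-0.05 -1.    0.  ] n [0.01 0.   1.  ] [ 95.76 119.24] [  0.  106.4] [-0.01 87.57]
head [566.2  105.32  82.  ] [80.72 81.8  84.2 ] ((566.5900268554688, 104.79322814941406), (23.97528648376465, 36.98820495605469), 89.98651123046875) [-0.02 94.92]
```

drive_tool(commands=[[[-0.0015,0.0006,0,0,0.018],[-0.001,0.0004,0,0,0.018]]])

```text
t: 14.52
ee_pos: [568.1, 104.8, 83.2]
orientation: [-89.9, -1.6, -3.1]
force: [4.0, -0.0, -1.4]
opening: 22.1
```

```bash
cat > chk.py <<'E'
from st import *
import sys
st(); C={n:bot.camera(n) for n in('scene','side')}
for t in('pin','hole_entry','bow_hinge','bow_bar'):
    o={n:bot.pinpoint(n,t)[:1] for n in C}
    print(t,[(n,round(r['p'],2),np.array(r['pixel'])) for n in o for r in o[n]])
    if all(o.values()):
        P=tri([(C[n],o[n][0]['pixel']) for n in C]); print('  TRI',P)
a=C['scene']['image'][130:250,270:410]; b=C['side']['image'][200:360,220:350]
cv2.imwrite(f'pics/{sys.argv[1]}.png',np.hstack([cv2.resize(x,(400,400),interpolation=2) for x in(a,b)])[:,:,::-1])
E
python3 chk.py c1
```

```text
t 14.525 tcp [568.12 104.83  83.24] F [ 4.   -0.01 -1.4 ] open 22.08070830922036 J [  2.17  22.04 -13.38  52.99  -0.08   5.26]
tool x,y,z cols
 [[ 1.    0.03  0.05]
 [-0.05 -0.    1.  ]
 [ 0.03 -1.    0.  ]]
pin [('scene', 0.8, array([320. , 199.5])), ('side', 0.86, array([290.1, 258. ]))]
  TRI [550.2  105.97  66.76]
hole_entry [('scene', 0.6, array([320.8, 200.1])), ('side', 0.96, array([290.9, 259.4]))]
  TRI [549.42 108.12  63.62]
bow_hinge [('scene', 0.5, array([325.8, 207.7])), ('side', 0.95, array([270.7, 254.4]))]
  TRI [590.38 101.61  73.54]
bow_bar [('scene', 0.6, array([339.4, 212.1])), ('side', 0.86, array([237.9, 238.4]))]
  TRI [655.29 100.03 121.47]
```

View pics/c1.png

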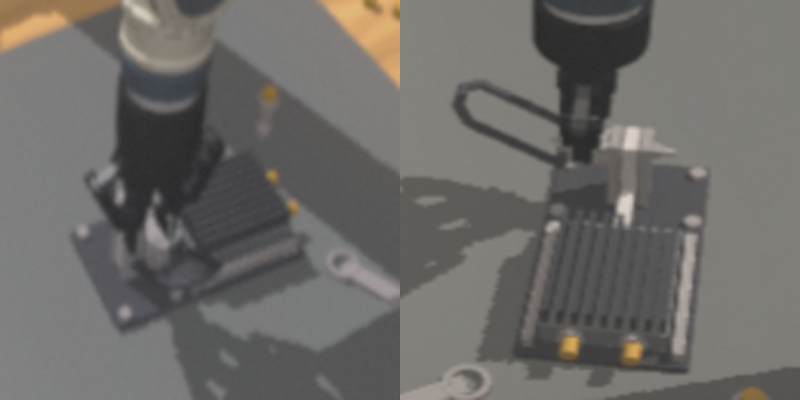

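drive_tool(commands=[[[0,0,0,0,0.042],[0,0,0,0,0.042],[0,0,0,0,0.042],[0,-0.02,0,0,0.042],[0,-0.04,0,0,0.042],[0,-0.05,0,0,0.03],[0.05,0,0,0,0],[0.055,0,0,0,0],[0.03,0,0,0,0],[0,0,0,0,0]]])

```text
t: 16.27
ee_pos: [700.3, 97.7, 200.1]
orientation: [-90.0, -1.3, -3.0]
force: [-0.4, -0.5, 0.1]
opening: 0.0
```

```bash
python3 chk.py c2; python3 - <<'E'
from st import *
for n in('scene','side'):
    c=bot.camera(n); P=cloud(c)
    m=bot.masks_of(n,'pin')[0]; q=P[m['mask']]; q=q[np.isfinite(q[:,0])]
    q=q[(q[:,2]>60)&(abs(q[:,1]-104)<40)&(q[:,0]>540)&(q[:,0]<680)]
    print(n,len(q),m['p']); f=q[q[:,2]>95]
    if len(f): print('bar region max',q[q[:,0]>np.percentile(q[:,0],95)].mean(0),'top',q[q[:,2]>np.percentile(q[:,2],95)].mean(0))
E
```

```text
t 16.275 tcp [700.27  97.66 200.11] F [-0.45 -0.53  0.09] open 0.02328191054278979 J [ 1.17 30.55 18.91 77.02 -0.05  4.21]
tool x,y,z cols
 [[ 1.    0.02  0.05]
 [-0.05 -0.    1.  ]
 [ 0.02 -1.    0.  ]]
pin [('scene', 0.72, array([318.8, 199. ])), ('side', 0.83, array([288.3, 260.3]))]
  TRI [550.09 106.68  63.78]
hole_entry [('scene', 0.89, array([318.7, 200.1])), ('side', 0.8, array([289.3, 259.4]))]
  TRI [549.92 104.51  62.42]
bow_hinge [('scene', 0.79, array([325.3, 208.3])), ('side', 0.74, array([270.6, 257. ]))]
  TRI [589.24 102.82  67.7 ]
bow_bar [('scene', 0.46, array([337.2, 215.5])), ('side', 0.58, array([234.5, 243.1]))]
  TRI [659.07  98.03 108.59]
scene 301 0.61
bar region max [662.55  97.25 110.42] top [659.41  93.1  112.75]
side 509 0.92
bar region max [660.41 106.54 110.74] top [658.76 102.81 111.89]
```

View pics/c2.png

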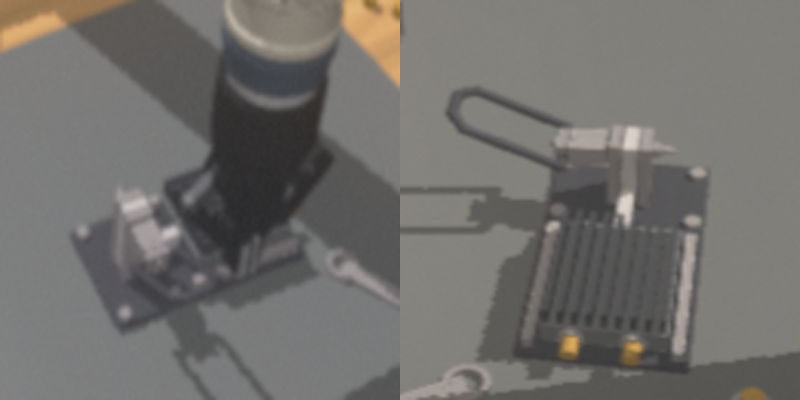

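drive_tool(commands=[[[0,0.04,-0.0015,0,0],[-0.005,0.042,0,0,0],[-0.01,0.001,0.0003,0,0],[0,0,0,0,0]]])

```text
t: 17.48
ee_pos: [686.3, 97.6, 118.8]
orientation: [-89.9, -1.6, -3.0]
force: [0.5, -0.1, 0.7]
opening: 0.2
```

```bash
python3 - <<'E'
from st import *
st(); c=bot.camera('side'); c2=bot.camera('wrist'); a=c['image'][180:320,180:340]
cv2.imwrite('pics/c3.png',np.hstack([cv2.resize(a,(400,350),interpolation=2),cv2.resize(c2['image'],(400,350))])[:,:,::-1])
for t in ('bow_bar','bow_hinge','pin'):
  for r in bot.pinpoint('wrist',t)[:1]: px=r['pixel']; print(t,r['p'],px,at_depth(c2,px,c2['z_map'][int(px[1]),int(px[0])]))
E
```

```text
t 17.475 tcp [686.33  97.59 118.76] F [ 0.52 -0.1   0.7 ] open 0.17179286108649727 J [ 1.19 30.89  7.5  64.99 -0.05  4.2 ]
tool x,y,z cols
 [[ 1.    0.03  0.05]
 [-0.05 -0.    1.  ]
 [ 0.03 -1.    0.  ]]
bow_bar 0.59 [270.4, 221.4] [658.04  97.7  113.83]
bow_hinge 0.97 [275.7, 48.6] [585.41 103.96  78.05]
```

View pics/c3.png

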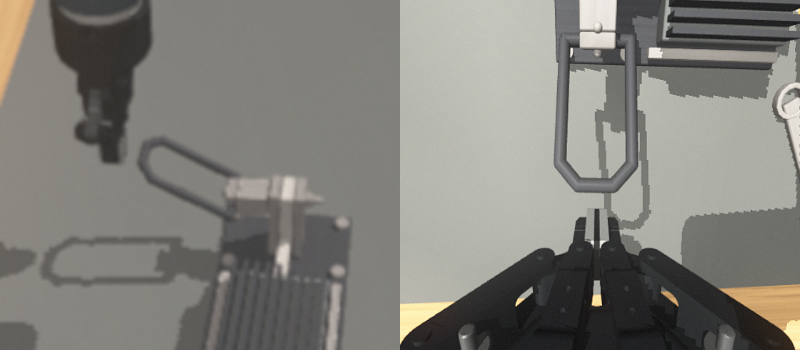

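drive_tool(commands=[[[-0.014,0.0005,0.0001,0,0],[-0.01,-0.009,0.0002,0,0],[-0.0115,-0.0085,0.0002,0,0],[-0.013,-0.007,0.0002,0,0],[-0.0145,-0.005,0.0003,0,0]]])

```text
t: 18.35
ee_pos: [634.1, 101.0, 156.1]
orientation: [-89.8, -3.4, -3.1]
force: [4.7, -0.4, 4.0]
opening: -0.0
```

```bash
python3 - <<'E'
from st import *
st(); c=bot.camera('side'); c2=bot.camera('wrist'); a=c['image'][180:320,180:340]
cv2.imwrite('pics/c4.png',np.hstack([cv2.resize(a,(400,350),interpolation=2),cv2.resize(c2['image'],(400,350))])[:,:,::-1])
for t in ('bow_bar','pin'):
  for r in bot.pinpoint('wrist',t)[:1]: px=r['pixel']; print(t,r['p'],px,at_depth(c2,px,c2['z_map'][int(px[1]),int(px[0])]))
E
```

```text
t 18.35 tcp [634.1  100.96 156.06] F [ 4.71 -0.42  3.95] open -0.01966905118501366 J [ 1.62 23.75  0.87 63.68 -0.13  4.74]
tool x,y,z cols
 [[ 1.    0.06  0.05]
 [-0.05 -0.    1.  ]
 [ 0.06 -1.    0.  ]]
bow_bar 0.76 [271.8, 248.8] [615.77 101.39 154.12]
```

View pics/c4.png

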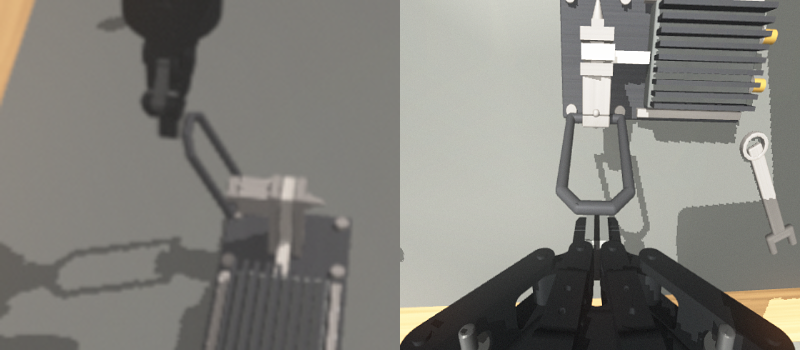

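drive_tool(commands=[[[-0.015,-0.002,0.0003,0,0],[-0.015,-0.001,0.0003,0,0],[-0.015,0.001,0.0003,0,0],[-0.015,0.004,0.0003,0,0],[-0.015,0.005,0.0003,0,0],[-0.012,0.004,0,0,0],[0,0,0,0,0]]])

```text
t: 19.42
ee_pos: [543.6, 107.2, 135.0]
orientation: [-89.9, -2.9, -3.1]
force: [-0.1, 0.2, -0.2]
opening: 0.1
```

```bash
python3 - <<'E'
from st import *
st(); c=bot.camera('side'); c2=bot.camera('wrist'); a=c['image'][180:320,180:340]
cv2.imwrite('pics/c5.png',np.hstack([cv2.resize(a,(400,350),interpolation=2),cv2.resize(c2['image'],(400,350))])[:,:,::-1])
for t in ('bow_bar','pin'):
  for r in bot.pinpoint('wrist',t)[:1]: px=r['pixel']; print(t,r['p'],px,at_depth(c2,px,c2['z_map'][int(px[1]),int(px[0])]))
E
```

```text
t 19.425 tcp [543.58 107.25 135.03] F [-0.1   0.2  -0.21] open 0.05392104465932057 J [  2.56  16.78 -13.15  57.19  -0.16   5.69]
tool x,y,z cols
 [[ 1.    0.05  0.05]
 [-0.05 -0.    1.  ]
 [ 0.05 -1.    0.  ]]
bow_bar 0.61 [275.6, 152.5] [495.63 111.    77.42]
pin 0.57 [274.1, 234.4] [543.74 107.43  84.18]
```

View pics/c5.png

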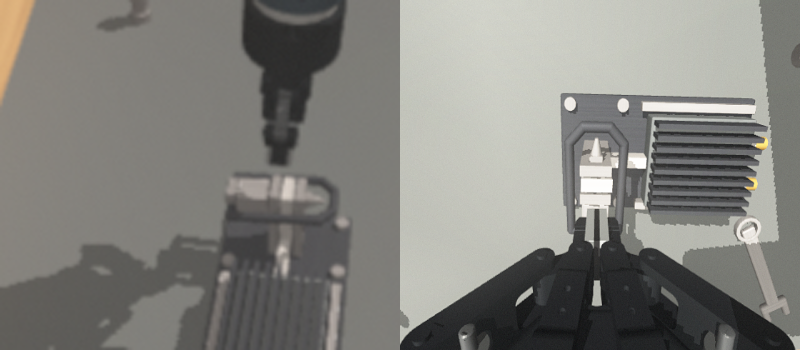

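drive_tool(commands=[[[0,-0.04,0,0,0],[0,-0.05,0,0,0],[0.05,0,0,0,0],[0.05,0,0,0,0],[0,0,0,0,0],[0,0,0,0,0]]])

```text
t: 20.38
ee_pos: [644.8, 101.1, 234.5]
orientation: [-89.9, -3.1, -3.2]
force: [0.2, -0.1, 0.3]
opening: -0.2
```

```bash
python3 - <<'E'
from st import *
st(); c=bot.camera('wrist'); P=cloud(c); ok=np.isfinite(P[...,0])
cv2.imwrite('pics/c6.png',cv2.resize(c['image'][0:300,130:430],(600,600),interpolation=2)[:,:,::-1])
for t,z in (('bow_bar',72),('pin',70),('pin_nose',72),('head_top',80),('hole_entry',70),('bow_hinge',68)):
  for r in bot.pinpoint('wrist',t)[:1]: px=r['pixel']; print(t,round(r['p'],2),px,at_z(c,px,z))
q=P[ok&(abs(P[...,1]-104)<8)&(P[...,2]>60)&(P[...,2]<100)&(P[...,0]>480)&(P[...,0]<600)]
for x in range(480,600,3):
    r=q[abs(q[:,0]-x)<1.5]
    if len(r): print(x,np.round(np.median(r[:,2]),1),end='; ')
E
```

```text
t 20.375 tcp [644.85 101.13 234.47] F [ 0.23 -0.12  0.26] open -0.19441504084334735 J [ 1.6  23.23 11.62 75.27 -0.12  4.78]
tool x,y,z cols
 [[ 1.    0.05  0.06]
 [-0.06 -0.    1.  ]
 [ 0.05 -1.    0.  ]]
pin 0.91 [277.8, 74.4] [551.53 109.72  70.  ]
pin_nose 0.63 [275.6, 6.4] [502.69 110.59  72.  ]
head_top 0.92 [272.1, 93.9] [566.45 104.13  80.  ]
hole_entry 0.83 [275.2, 78.6] [554.66 107.37  70.  ]
bow_hinge 0.78 [271.0, 117.4] [586.07 101.91  68.  ]
498 74.9; 501 74.6; 504 73.4; 507 73.9; 510 74.6; 513 74.8; 516 75.9; 519 76.2; 522 83.9; 525 83.8; 528 83.1; 531 83.6; 534 84.0; 537 83.9; 540 83.4; 543 83.5; 546 84.0; 549 83.9; 552 78.8; 555 80.6; 558 80.3; 561 80.1; 564 79.9; 567 79.6; 570 79.5; 573 79.2; 576 79.1; 579 78.9; 582 78.3; 585 78.2; 588 78.0; 591 77.0;
```

View pics/c6.png

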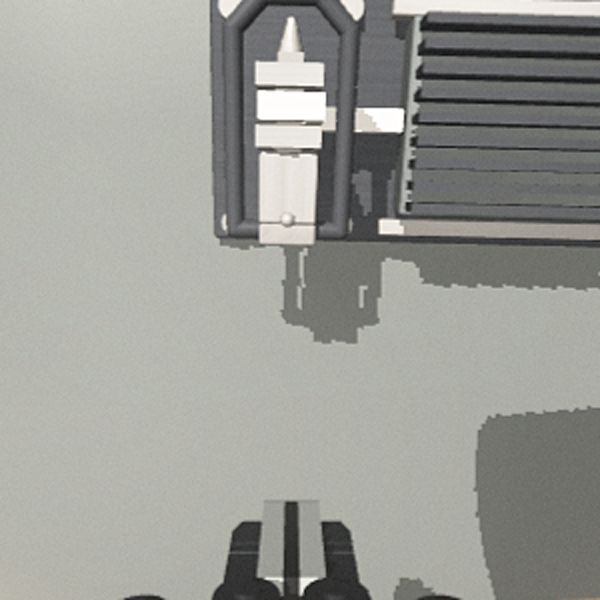

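```bash
python3 - <<'E'
from st import *
c=bot.camera('wrist'); P=cloud(c); ok=np.isfinite(P[...,0])
u=np.array([.9972,-.0745]); w=np.array([.0745,.9972]); o=np.array([551.1,106.35])
d=P[...,:2]-o; a=d@u; l=d@w
q=ok&(abs(l)<8)
h=a[q&(P[...,2]>76)&(P[...,2]<81.5)&(a>-5)&(a<45)]; g=a[q&(P[...,2]>82.5)&(P[...,2]<86)&(abs(a)<12)]
print('head along -dock x',np.percentile(h,[0.5,2,98,99.5]),'lug1 face',np.percentile(g,[98,99.5]))
gap=np.percentile(h,99)-37-np.percentile(g,99.5); gap2=np.percentile(h,1)-np.percentile(g,99.5); print(gap,gap2)
if max(gap,gap2)<3: print(bot.hand_in())
E
```

```text
head along -dock x [-0.02  1.64 37.21 38.03] lug1 face [-0.49 -0.43]
1.4395525715056743 1.5958984931470401
the job is handed in; nothing more can be done
None
```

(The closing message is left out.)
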